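Shut the packed finds case

TASK

Two hinged finds cases stand open with their lids leaning back. Shut the one that is packed with sherds: from behind, tip its lid forward past upright and let it drop shut by its own weight, without pressing or guiding it down and without shoving the case out of its place. Leave the empty case where it stands, with its lid open.

Things in the scene. Friction and masses are not known exactly. Their poses are not given: they have to be found in the camera images.
- packed_case: open finds case with pottery sherds in its 3 compartments; loose, 0.4 kg, on a 36 mm high wooden board. Black base 70 x 130 mm, 25 mm high; deep pale lid (25 mm walls), hinged along the far long side; 50 mm high when shut. Origin: centre of the underside; x from the front to the hinge side, y along the length, z up. Hinge line: parallel to y at x = +37, z = 25 mm
- packed_case_lid (a joint): lid angle of the packed case, rad: 0 shut, 1.92 leaning fully back on its stop (start). Free hinge: falls shut by itself below about 1.05, falls open above 1.2. Leaning back, in the case's frame: free edge at x 62 to 85 mm, top z = 93 mm; outer (back) face from x = 61, z = 18 up to x = 85, z = 84 mm. At 1.1 that face crosses z = 65 mm at about x = +45 mm
- empty_case: the same kind of case, open, nothing in it but flat grey foam pads on its floor; same size, origin and axes. The two stand in any two of three places in a row (a smaller shut yellow case is in the third), so it may stand to the left or to the right of the packed one
- empty_case_lid (a joint): lid angle of the empty case, rad: 0 shut, 1.92 leaning fully back (start)
There are look-alikes about, which are no part of the job. What is shaped like the packed_case but red is not meant.

How it is judged:
At the end, for the whole second after the job is handed in: The packed case's lid is shut (within 0.1 rad), the case lies flat and at rest within 30 mm of where it stood; the empty case is within 30 mm of where it stood, with its lid still leaning back (above 1.6 rad) (value of joint packed_case_lid below 0.1 rad and distance of each of packed_case, empty_case from where it was at the start of the episode below 0.03 m and angle between packed_case's own z axis and vertical below 0.1 rad and linear speed of packed_case below 0.02 m/s and value of joint empty_case_lid above 1.6 rad); the robot touches nothing.
It fails at once if the robot touches the packed case while its lid is within 0.35 rad of shut (pressing or guiding the lid down) (value of joint packed_case_lid below 0.35 rad and contact force between any of the fingers, the arm and packed_case above 0.5 N).
It fails at once if the packed case is shoved more than 40 mm (distance of packed_case from where it was at the start of the episode above 0.04 m).
It fails at once if the empty case's lid is tipped forward past 1.2 rad (value of joint empty_case_lid below 1.2 rad).
It also fails if it takes over 32 s, if anything falls off the work surface, if the arm or the gripper's body presses on something with over 40 N, if the wrist force passes 120 N, or if a joint passes its speed limit or range.

ROBOT

A 7-joint arm with a two-finger parallel gripper is mounted at the origin on the work surface; the furniture and walls round the work are solid. World frame = base frame: x ahead of the robot, y to its left, z up, the work surface at z = 0. Lengths are in m, angles in rad, forces in N, time in s.
With the tool pointing down it reaches from about 0.4 to 0.85 m from the base axis. Payload 6.9 kg.
Tool frame: the origin (TCP) lies midway between the tips of the shut fingers; the grasp point (between the pads) lies 19 mm behind it; z points along the fingers, y is the line along which they close (so a half turn about z gives the same grasp; the last joint's range is limited). The gripper opens to 85 mm and grips with 20 to 120 N. Pads are 22 mm wide; open, the fingers measure 114 mm over their backs; the gripper's body (76 mm by 85 mm) begins 54 mm behind the grasp point. The pads swing forward as they close: fully open they stand 13 mm farther back than shut.
Start: joints at [-1.171, 0.507, -0.238, 1.5, 0.126, 1.149, -0.155], TCP at [0.182, 0.598, 0.231] pointing down, gripper open.
Joint ranges: [-3.08, 3.08], [-0.24, 2.05], [-1.43, 1.35], [0, 2.5], [-1.52, 4.66], [0.17, 1.96], [-2.89, 2.89]. Speed limits (rad/s): [2.39, 2.39, 3.14, 3.14, 3.14, 3.14, 3.14].

INTERFACE

Orientations are given as a rotation vector (axis times angle).
In Python, from cell import manip, vision, look_for gives the robot as it stands.
- The arm moves only by the tool apply_moves, never from a script. Its argument "deltas" is text: rows parted by semicolons, each of 4 numbers parted by spaces: the shift along the tool's x, y, z in cm, then the turn about the tool's z in degrees. In form: x y z yaw; .... A call has 1 to 10 rows; each row shifts and turns the commanded pose from where the row before left it, along the tool's axes as they then stand; what a row does not reach is not made up. A row lasts 1/8 s, in which the tool goes at most 62.5 mm and 10.7 degrees, less where a joint would pass 70% of its speed; a pose out of reach is approached as far as the arm can. A call is refused whole if a number of a shift passes 6.25 or a number of a turn 10.7, either way. A call with a gripper value outside its range is refused whole. "fingers" is the opening, from -1 (shut) to 1 (fully open), set as the call begins (left out, the last holds). The fingers move at their own pace and stop on an object; the grip force is fixed at half the most. Time passes only in rows, so rows that do not move let the fingers close. It gives the time, the measured TCP pose, the force, the opening and the grip force at its end, in the units of the state.
- manip.observe(): the state, without advancing time (a new reading comes with each control period).
- vision.grab_frame(name): name is "scene" or "side" or "wrist"; returns the picture (384x512x3 uint8, red, green, blue); there is no depth.
- vision.camera_params(name): a dict with "fx", "fy", "cx", "cy" (pixels), "cam_to_world" (4x4, takes a point from camera to world coordinates). Camera axes: x right, y up, looking along -z (the intrinsics and any distortion apply to the point x, -y, -z); pixel columns grow to the right and rows downward; lengths in m; the calibration is good to about 2 mm. The wrist camera is an equidistant fisheye: a pixel r from the principal point sees the ray r / f radians off the axis. A picture is of the moment at which its call begins: read the wrist's pose just before it. camera_params takes no time and is no camera call; for the wrist camera it gives the pose at the moment of the call.
- manip.sign_off(): hands the job in; it is judged then, once.
Trained networks look in the newest picture that a camera, given by its name, has taken for a name from the list of things; names that differ only in an ending like _2 or _b are one class to them, and where a whole thing is asked for, a point or a joint stands for the part that bears it (a point fixed in the world has none). Each returns a list of dicts, best first, with "conf" (0 to 1); they miss things now and then, are a little off and sometimes report something else, mostly with a low value. They report only what shows in the picture. A call takes as long as a camera call. They do not tell look-alikes from the thing itself.
- look_for(camera, label): "at" ([x, y, z] in m, in world coordinates, good to about 4 mm: the middle of the surface that is visible of it).
The state is a dict: "clock": time; "joints": joint angles; "joint_velocities": joint speeds; "joint_efforts": joint torques, N m; "ee_pos": TCP position; "tool_rot": TCP orientation; "wrist_force": force on the tool from outside, world axes, zero at the start; "moment": the same for the moment, N m; "opening": finger opening in m; "grip_force": force on a finger pad.
Only numpy, scipy, OpenCV 4.12 (cv2) and the standard library are available. Lean on these libraries where they do the work, as an engineer would, in place of code of your own. Each camera call takes 0.05 s, during which the arm holds its last target. There are 200 camera calls.

## Working session

There is one attempt and no reset: what is moved stays moved. The work goes in short steps, Python scripts to look and compute and a tool call to move; the robot and the scene stay as the last step left them, time stands still between calls to the robot, and variables do not carry over. Pictures are saved under pics/ and viewed, at most 10 in all, crops included, and the job is handed in when it is done.

Besides the shell and the picture viewer there is one more tool, called after "Call:" as name(argument=value, ...) on one line, values as JSON. apply_moves: Moves the arm, as the interface text tells. Its arguments: {"type":"object","properties":{"deltas":{"type":"string"},"fingers":{"type":"number"}},"required":["deltas"]}

```bash
mkdir -p pics; python3 - <<'E'
from cell import manip, vision, look_for
import cv2,numpy as np
s=manip.observe();print(s['clock'],s['ee_pos'],s['tool_rot'],s['opening'])
ims=[]
for c in("scene","side"):
    im=vision.grab_frame(c)[:,:,::-1];cv2.imwrite(f"pics/{c}.png",im)
    p=vision.camera_params(c);print(c,p['fx'],p['fy'],p['cx'],p['cy'],np.round(p['cam_to_world'],3).tolist(),[k for k in p])
    for l in("packed_case","empty_case","packed_case_lid"):
        print(c,l,[(np.round(d['at'],3).tolist(),round(d['conf'],2)) for d in look_for(c,l)])
E
```

```text
0.0 [0.18151619 0.59754895 0.23044836] [-4.61339970e-01 -3.10729729e+00  2.71943939e-03] 0.08546472188527661
scene 439.64108278081034 439.64108278081034 247.1101131059197 194.1621420679145 [[0.687, 0.421, -0.592, -0.425], [-0.726, 0.4, -0.559, -0.732], [0.001, 0.814, 0.58, 0.987], [0.0, 0.0, 0.0, 1.0]] ['fx', 'fy', 'cx', 'cy', 'cam_to_world']
scene packed_case [([0.388, 0.452, 0.046], 0.94)]
scene empty_case [([0.56, 0.22, 0.058], 0.64)]
scene packed_case_lid [([0.574, 0.04, 0.086], 0.71), ([0.389, 0.456, 0.047], 0.58)]
side 465.0580289208416 465.0580289208416 261.1062849778193 192.61680144112376 [[-0.947, 0.124, -0.295, 0.038], [-0.32, -0.384, 0.866, 1.408], [-0.006, 0.915, 0.403, 0.695], [0.0, 0.0, 0.0, 1.0]] ['fx', 'fy', 'cx', 'cy', 'cam_to_world']
side packed_case [([0.355, 0.509, 0.047], 0.97), ([0.539, 0.049, 0.059], 0.65)]
side empty_case [([0.559, 0.22, 0.062], 0.58)]
side packed_case_lid [([0.358, 0.498, 0.05], 0.86), ([0.558, 0.085, 0.102], 0.82)]
```

View pics/scene.png

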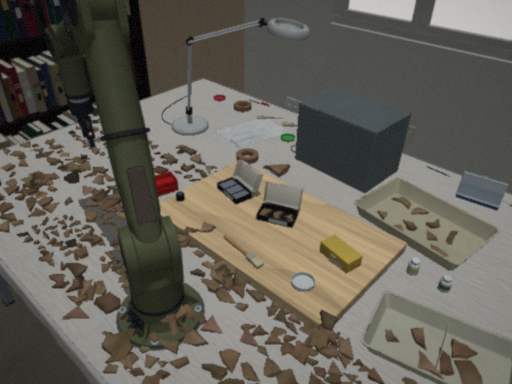

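View pics/side.png

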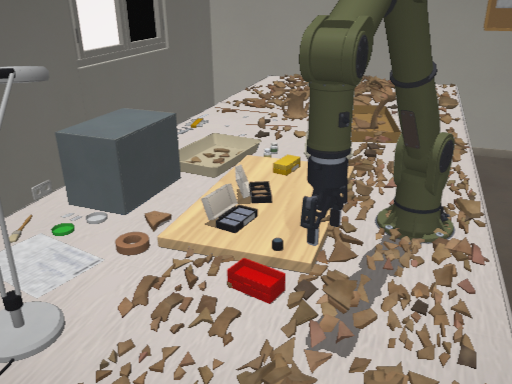

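Candidates: the centre case in scene (278,210) / side (258,190) has brown contents. The left case, scene (238,188) / side (236,217), has grey pads. Also about are the red case (165,182), the yellow shut case (340,253), and a grey case at far right (480,190). I choose the centre case and will check it in a close crop.

```bash
python3 - <<'E'
import cv2,numpy as np
a=cv2.imread("pics/scene.png")[150:235,205:315];b=cv2.imread("pics/side.png")[160:245,190:300]
z=lambda i:cv2.resize(i,None,fx=5,fy=5,interpolation=cv2.INTER_CUBIC)
o=np.hstack([z(a)[:, :],z(b)])
o=cv2.resize(np.vstack([z(a),z(b)]),None,fx=.7,fy=.7)
cv2.imwrite("pics/crop.png",o);print(o.shape)
E
```

```text
(595, 385, 3)
```

View pics/crop.png

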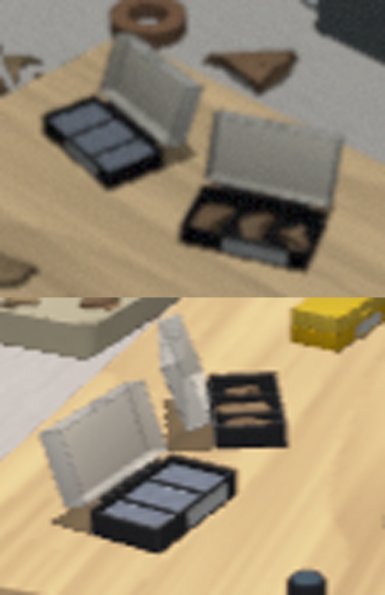

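The crop confirms it: the centre case (crop top (260,220)) holds brown sherds, and the left one (crop top (105,140)) has only grey pads. Next I fit both poses from keypoints in the two views.

```bash
cat > h.py <<'E'
import numpy as np,cv2
from cell import vision
from scipy.optimize import least_squares
P={c:vision.camera_params(c) for c in("scene","side")}
def proj(c,X):
    p=P[c];q=(np.atleast_2d(X)-p['cam_to_world'][:3,3])@p['cam_to_world'][:3,:3]
    return np.c_[p['cx']+p['fx']*q[:,0]/-q[:,2],p['cy']+p['fy']*q[:,1]/q[:,2]]
def world(v,L):
    x,y,t=v;L=np.atleast_2d(L)/1000.;c,s=np.cos(t),np.sin(t)
    return np.c_[x+c*L[:,0]-s*L[:,1],y+s*L[:,0]+c*L[:,1],L[:,2]+.036]
def crop(c,u,v): return (205+u/3.5,150+v/3.5) if c=="scene" else (190+u/3.5,160+(v-297.5)/3.5)
F=[(-35,65,25),(-35,-65,25),(35,-65,25),(35,65,25),(-35,65,0),(-35,-65,0),(35,-65,0),(35,65,0),(62,65,93),(62,-65,93),(85,65,84),(85,-65,84),(61,65,18),(61,-65,18)]
Ed=[(0,1),(1,2),(2,3),(3,0),(4,5),(0,4),(1,5),(3,7),(4,7),(8,9),(10,11),(8,10),(9,11),(10,12),(11,13),(12,13)]
def fit(k,x0):
    f=lambda v:np.concatenate([(proj(c,world(v,F[i]))[0]-crop(c,u,w)) for c,i,u,w in k])
    r=least_squares(f,x0,loss='soft_l1');return r.x,r.fun.reshape(-1,2)
E
cat > f.py <<'E'
from h import *
kp=[("scene",4,180,241),("scene",5,303,270),("scene",2,327,212),("scene",10,214,110),("scene",11,343,138),("side",4,287,447),("side",7,217,446),("side",1,279,374),("side",0,285,413)]
ke=[("scene",0,45,125),("scene",5,112,187),("scene",10,118,36),("scene",11,202,86),("side",4,236,490),("side",7,158,551),("side",10,63,508) if 0 else ("side",4,158+77,492)]
ke=[("scene",5,112,187),("scene",0,44,125),("scene",10,118,36),("scene",11,202,86),("side",7,92,540),("side",4,157,551),("side",1,237,462)]
im={c:cv2.resize(cv2.imread(f"pics/{c}.png")[(150 if c=="scene" else 160):][:85,(205 if c=="scene" else 190):][:,:110],None,fx=3.5,fy=3.5,interpolation=cv2.INTER_CUBIC) for c in P}
for n,k,x0,col in(("packed",kp,(.55,.05,.3),(0,0,255)),("empty",ke,(.55,.22,.5),(0,160,0))):
    v,r=fit(k,x0);print(n,np.round(v,4),np.round(r,1).tolist())
    for c in P:
        q=(proj(c,world(v,F))-((205,150) if c=="scene" else (190,160)))*3.5
        for a,b in Ed: cv2.line(im[c],tuple(map(int,q[a])),tuple(map(int,q[b])),col,1)
cv2.imwrite("pics/fit.png",np.hstack([im["scene"],im["side"]]))
E
python3 f.py
```

```text
packed [0.5143 0.0137 0.3874] [[-0.7, 0.4], [0.4, 0.9], [-0.2, -0.3], [1.7, -0.5], [0.3, -0.9], [0.4, 0.3], [-0.5, 1.2], [-0.3, -0.5], [1.0, 3.2]]
empty [ 0.5181  0.2256 -0.1537] [[0.1, 1.0], [-1.2, -2.9], [3.0, -1.0], [0.6, -0.7], [0.2, -0.8], [1.9, 1.2], [-0.3, 1.7]]
```

View pics/fit.png

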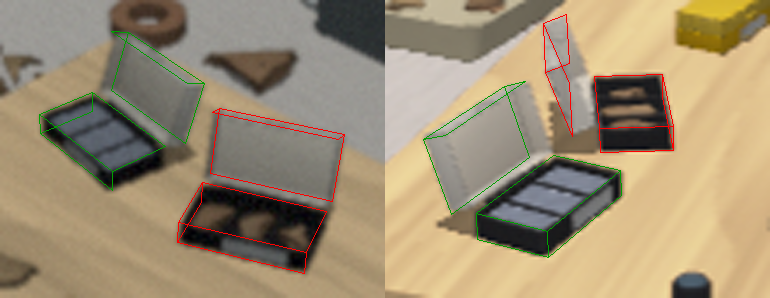

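The overlay fits: packed case at (0.514, 0.014), yaw 0.387; empty case at (0.518, 0.226). I'll shut the fingers, lift and turn the tool so its x points along the push (-x of the case).

Call:
apply_moves(deltas="0 0 -1 -10; 0 0 -1 -10; 0 0 -1 -10; 0 0 -1 -9; 0 0 0 0", fingers=-1)

```text
clock: 1.02
ee_pos: [0.1818, 0.5983, 0.2719]
tool_rot: [-0.6, 3.083, 0.002]
wrist_force: [-0.2, -0.3, -0.2]
opening: -0.0
grip_force: 0.0
```

```bash
cat > g.py <<'E'
from h import *
from cell import manip
from scipy.spatial.transform import Rotation as R
import sys
C=np.array([.5143,.0137]);t=.3874
s=manip.observe();A=R.from_rotvec(s['tool_rot']).as_matrix();p=s['ee_pos']
c,n=np.cos(t),np.sin(t);d=np.array(p[:2])-C
print(s['clock'],'tcp',np.round(p,4),'local mm',np.round(1000*np.array([c*d[0]+n*d[1],-n*d[0]+c*d[1],p[2]-.036])),'F',np.round(s['wrist_force'],1))
L=np.array(list(map(float,sys.argv[1:4])))
print('delta tool cm',np.round(100*A.T@(world((*C,t),L)[0]-p),2), 'x axis',np.round(A[:,0],3),'z',np.round(A[:,2],3))
E
python3 g.py 125 0 200; python3 - <<'E'
import sys;sys.path.insert(0,'.')
from h import *
for u in((299,166),(374,188),(401,165)):
    p=P['scene'];d=p['cam_to_world'][:3,:3]@[(u[0]-p['cx'])/p['fx'],-(u[1]-p['cy'])/p['fy'],-1];o=p['cam_to_world'][:3,3];print(u,np.round(o-d*o[2]/d[2],3))
E
```

```text
1.025 tcp [0.1818 0.5983 0.2719] local mm [-87. 667. 236.] F [-0.2 -0.3 -0.2]
delta tool cm [-21.39 -66.64   3.52] x axis [-0.927 -0.375 -0.001] z [ 0.     0.001 -1.   ]
(299, 166) [0.884 0.201 0.   ]
(374, 188) [ 0.957 -0.115  0.   ]
(401, 165) [ 1.19  -0.109  0.   ]
```

Call:
apply_moves(deltas="-1.5 -4.7 0 0; -1.5 -4.7 0 0; -1.5 -4.7 0 0; -1.5 -4.7 0 0; -1.5 -4.7 0 0; -1.5 -4.7 0 0; -1.5 -4.7 0 0; -1.5 -4.7 0 0; -1.5 -4.7 0 0; -1.5 -4.7 0 0")

```text
clock: 2.28
ee_pos: [0.4982, 0.2176, 0.271]
tool_rot: [0.596, -3.084, -0.0]
wrist_force: [0.5, 0.5, 0.2]
opening: -0.0001
grip_force: 0.0
```

Call:
apply_moves(deltas="-1.6 -4.9 0 0; -1.6 -4.9 0 0; -1.6 -4.9 0 0; -1.6 -4.9 0 0; 0 0 0 0; 0 0 0 0")

```text
clock: 3.02
ee_pos: [0.6301, 0.0621, 0.2706]
tool_rot: [0.598, -3.083, -0.001]
wrist_force: [-0.5, 0.5, -0.1]
opening: -0.0001
grip_force: 0.0
```

```bash
python3 g.py 125 0 65; python3 -c "
from cell import vision;import cv2
cv2.imwrite('pics/pre.png',cv2.resize(vision.grab_frame('side')[130:260,150:350,::-1],None,fx=3,fy=3))"
```

```text
3.025 tcp [0.6301 0.0621 0.2706] local mm [125.   1. 235.] F [-0.5  0.5 -0.1]
delta tool cm [ 0.03 -0.12 16.96] x axis [-0.927 -0.374  0.001] z [-0.001  0.001 -1.   ]
```

View pics/pre.png

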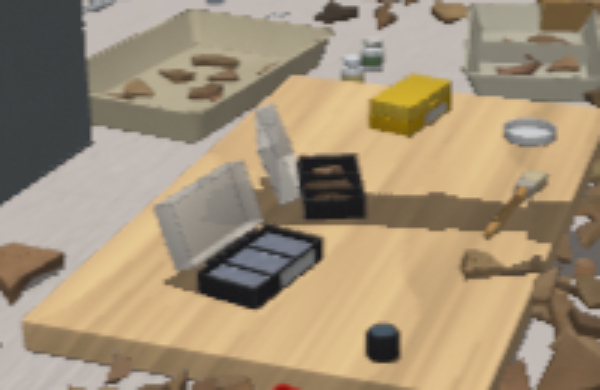

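The picture shows both lids still leaning back: packed at (275,150), empty at (210,215). The area behind the packed lid is clear, so I descend there.

Call:
apply_moves(deltas="0 0 3 0; 0 0 3 0; 0 0 3 0; 0 0 3 0; 0 0 2.5 0; 0 0 2.5 0; 0 0 0 0; 0 0 0 0")

```text
clock: 4.08
ee_pos: [0.6308, 0.0626, 0.1024]
tool_rot: [-0.603, 3.082, 0.0]
wrist_force: [0.0, -0.1, 0.5]
opening: 0.0002
grip_force: 0.0
```

```bash
python3 g.py 55 0 65; python3 -c "
from cell import vision;import cv2
cv2.imwrite('pics/low.png',cv2.resize(vision.grab_frame('side')[100:260,150:350,::-1],None,fx=3,fy=3))"
```

```text
4.075 tcp [0.6308 0.0626 0.1024] local mm [126.   1.  66.] F [ 0.  -0.1  0.5]
delta tool cm [ 7.13 -0.13  0.14] x axis [-0.926 -0.377 -0.001] z [ 0.001  0.    -1.   ]
```

View pics/low.png

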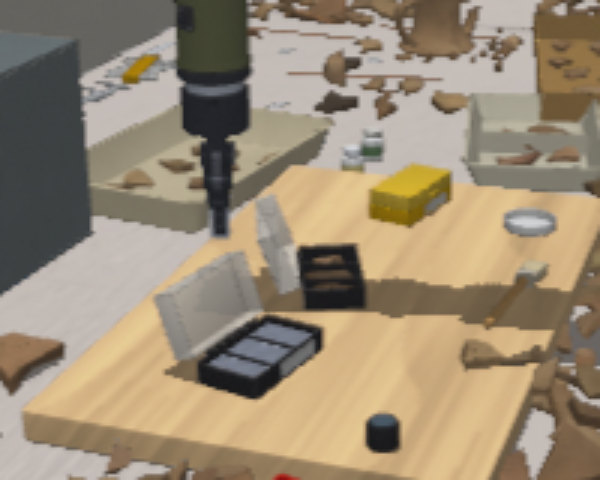

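The fingertips (218,235) stand behind the packed lid (275,245) with nothing in the way. I push gently.

Call:
apply_moves(deltas="1.5 0 0 0; 1.5 0 0 0; 0.5 0 0 0; 0.5 0 0 0; 0.5 0 0 0; 0.5 0 0 0; 0.5 0 0 0; 0.5 0 0 0; 0.4 0 0 0; 0 0 0 0")

```text
clock: 5.38
ee_pos: [0.5709, 0.0372, 0.1013]
tool_rot: [0.602, -3.083, 0.0]
wrist_force: [-0.2, 0.1, 0.2]
opening: -0.0001
grip_force: 0.0
```

```bash
python3 g.py 55 0 65; python3 -c "
from cell import vision;import cv2
cv2.imwrite('pics/push.png',cv2.resize(vision.grab_frame('side')[130:260,150:350,::-1],None,fx=3,fy=3))"
```

```text
5.375 tcp [0.5709 0.0372 0.1013] local mm [61.  0. 65.] F [-0.2  0.1  0.2]
delta tool cm [ 0.63 -0.04  0.03] x axis [-0.927 -0.376  0.   ] z [-0. -0. -1.]
```

View pics/push.png

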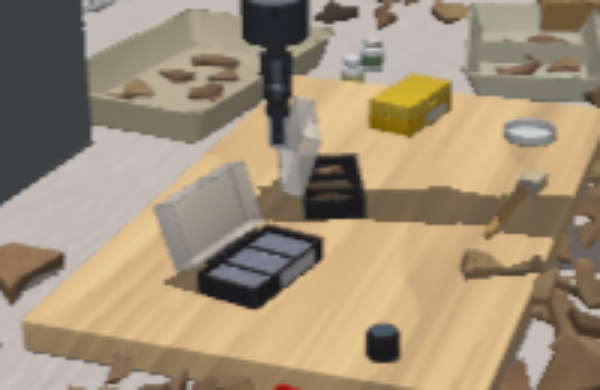

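The lid (300,145) is about upright and following the finger; the base has not moved. A little further, then back off at once.

Call:
apply_moves(deltas="0.5 0 0 0; 0.5 0 0 0; 0.5 0 0 0; 0.5 0 0 0; -2 0 -0.5 0; -3 0 -1 0; -3 0 -2 0; -1 0 -3 0; 0 0 -3 0; 0 0 0 0")

```text
clock: 6.68
ee_pos: [0.6373, 0.0641, 0.1987]
tool_rot: [-0.601, 3.079, -0.0]
wrist_force: [-0.5, 0.9, -0.3]
opening: -0.0
grip_force: 0.0
```

```bash
python3 g.py 55 0 65; python3 -c "
from cell import vision;import cv2
cv2.imwrite('pics/after.png',cv2.resize(vision.grab_frame('side')[130:260,150:350,::-1],None,fx=3,fy=3))"
```

```text
6.675 tcp [0.6373 0.0641 0.1987] local mm [133.   0. 163.] F [-0.5  0.9 -0.3]
delta tool cm [ 7.83 -0.02  9.74] x axis [-0.926 -0.376 -0.004] z [ 0.004  0.001 -1.   ]
```

View pics/after.png

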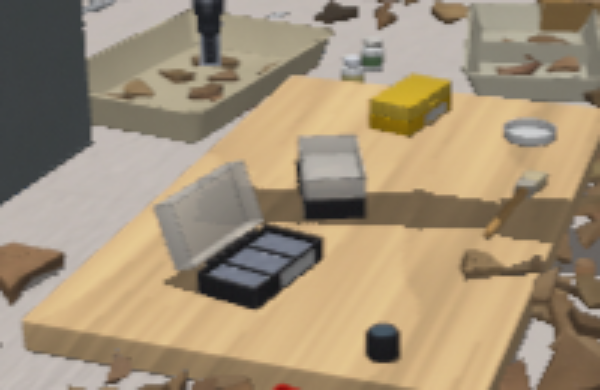

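The packed case (332,178) is shut and in its place. The empty case (240,235) still stands with its lid back, and the gripper is clear. I'll settle briefly and hand in.

Call:
apply_moves(deltas="0 0 -2 0; 0 0 0 0; 0 0 0 0; 0 0 0 0; 0 0 0 0")

```text
clock: 7.35
ee_pos: [0.6358, 0.0637, 0.2156]
tool_rot: [0.602, -3.082, -0.0]
wrist_force: [0.5, 0.4, 0.2]
opening: -0.0001
grip_force: 0.0
```

```bash
python3 -c "
from cell import manip;print(manip.sign_off())"
```

```text
the job is handed in; nothing more can be done
None
```

The packed case's lid dropped shut by itself after being tipped from behind, and in the last picture that case is in its place and the empty case is untouched with its lid open; I handed the job in at about 7.4 s, and no verdict was returned.

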